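# Load, cover and mark a kiln saggar

### The arm

A 6-joint arm with a two-finger parallel gripper is mounted at the origin on the work surface. World frame = base frame: x ahead of the robot, y to its left, z up, the work surface at z = 0. Lengths are in mm, angles in rad, forces in N, time in s.
With the tool pointing down it reaches from about 225 to 875 mm from the base axis. Payload 3.4 kg.
Tool frame: the origin (TCP) lies at the very end of the fingers, on their centre line; the grasp point (between the pads) lies 19 mm behind it (robot.hold_point_z is the distance from the TCP to the grasp point, in mm); z points along the fingers, y is the line along which they close (so a half turn about z gives the same grasp; the last joint's range is limited). The gripper opens to 85 mm and grips with 20 to 120 N. Pads are 22 mm wide; open, the fingers measure 114 mm over their backs; the gripper's body (76 mm by 85 mm) begins 54 mm behind the grasp point. The pads swing forward as they close: fully open they stand 13 mm farther back than shut.
Start: joints at [1.006, 0.276, 1.505, -0, 1.361, -0.121], TCP at [246.911, 519.324, 231.328] pointing down, gripper open.
Joint ranges: [-2.89, 2.89], [-0.75, 2.08], [0.22, 2.7], [-1.18, 4.32], [0.11, 2.71], [-2.7, 2.7]. Speed limits (rad/s): [2.57, 2.57, 3.14, 3.14, 3.14, 3.14].

### API

Orientations are given as a unit quaternion [w, x, y, z].
In Python, from bench import robot gives the robot as it stands. Calls block until the motion is done:
- robot.movep(position, orientation): joint-space move of the TCP to a pose.
- robot.move_l(position, rate=150, orientation=None): straight line of the TCP; orientation=None keeps the orientation; rate is the mean speed in mm/s.
- robot.movej(angles): joint-space move.
- robot.set_gripper(opening, strength=None): opening from 0.0 (shut) to 1.0 (fully open); strength is the grip in N (None keeps the last); returns when the fingers have stopped.
- robot.pause(seconds).
- robot.ik(position, orientation): joint angles nearest the present ones, or None.
- robot.state(): the state.
- robot.grab_frame(name): name is "scene" or "side" or "wrist"; returns a dict with "pixels" (420x560x3 uint8, red, green, blue), "intrinsics" (3x3 intrinsics, pixels), "cam_to_world" (4x4, takes a point from camera to world coordinates). Camera axes: x right, y down, z forward; pixel columns grow to the right and rows downward; lengths in mm; the calibration is good to about 2 mm. A picture is of the moment at which its call begins. There is no depth.
A pose or a line that the arm cannot do raises robot.IKError and nothing moves.
- robot.hand_in(): hands the job in; it is judged then, once.
The state is a dict: "clock": time; "q": joint angles; "joint_vel": joint speeds; "effort": joint torques, N m; "tcp_pos": TCP position; "orientation": TCP orientation; "contact_force": force on the tool from outside, world axes, zero at the start; "ft_torque": the same for the moment, N m; "finger_gap": opening from 0.0 (shut) to 1.0 (fully open); "gripper_force": force on a finger pad.
Only numpy, scipy, OpenCV 4.12 (cv2) and the standard library are available. Lean on these libraries where they do the work, as an engineer would, in place of code of your own. Each camera call takes 0.05 s, during which the arm holds its last target. There are 200 camera calls.

### The job

Get this saggar ready for the kiln: lift its cover off and lay it flat on the grey batt, then stand every bud vase from the ware board upright on the saggar's floor. Put the cover gently back so it sits fully home and level on the rim, and only then press the red nozzle of the clamped marker spray all the way down and let it spring back. Leave the tall bottle, the brush and the blue bowl alone.

Things in the scene. Friction and masses are not known exactly. Their poses are not given: they have to be found in the camera images.
- saggar: fixed round open tan fireclay pot (saggar), 198 mm outer diameter, 122 mm tall, wall 11 mm (176 mm inside diameter), floor 12 mm thick. Origin: centre of its underside on the bench; z up
- saggar_rim (a point): centre of the saggar's mouth, at the height of its rim (122 mm above the bench)
- cover: loose round tan cover, 0.5 kg: flange disc 200 mm across, 12 mm thick; under it a plug 162 mm across, 12 mm thick, that drops inside the rim; on top a brown round knob 30 mm across, 40 mm tall. Origin: centre of the plug's underside (flange top at 24 mm, knob top at 64 mm); z up through the knob. Starts on the saggar; seated, its origin is 110 mm above the saggar's
- cover_knob (a point): on the cover's knob, on its axis, 49 mm above the cover's origin and 15 mm below the knob's top: a place to grip it
- batt: fixed grey square kiln batt (slab) 220 x 220 x 12 mm, free for laying the cover on. Origin: centre of its underside on the bench, top 12 mm above it. Lies to the left or right of the saggar
- wareboard: fixed reddish wooden ware board 280 (x) x 170 (y) x 12 mm on which the vases start. Origin: centre of its underside on the bench. Lies on the other side of the saggar from the batt
- vase0: small pale unfired clay bud vase, 90 mm tall: round body 52 mm across up to 36 mm above its foot, shoulder narrowing to 50 mm, then a straight neck 25 mm across from 50 to 90 mm; about 0.12 kg. Origin: centre of its foot; z along its axis (up when it stands). Starts standing on the ware board; absent (None) in some starts
- vase1: small pale unfired clay bud vase, 90 mm tall: round body 52 mm across up to 36 mm above its foot, shoulder narrowing to 50 mm, then a straight neck 25 mm across from 50 to 90 mm; about 0.12 kg. Origin: centre of its foot; z along its axis (up when it stands). Starts standing on the ware board; absent (None) in some starts
- vase2: small pale unfired clay bud vase, 90 mm tall: round body 52 mm across up to 36 mm above its foot, shoulder narrowing to 50 mm, then a straight neck 25 mm across from 50 to 90 mm; about 0.12 kg. Origin: centre of its foot; z along its axis (up when it stands). Starts standing on the ware board; absent (None) in some starts
- vase3: small pale unfired clay bud vase, 90 mm tall: round body 52 mm across up to 36 mm above its foot, shoulder narrowing to 50 mm, then a straight neck 25 mm across from 50 to 90 mm; about 0.12 kg. Origin: centre of its foot; z along its axis (up when it stands). Starts standing on the ware board; absent (None) in some starts
- vase4: small pale unfired clay bud vase, 90 mm tall: round body 52 mm across up to 36 mm above its foot, shoulder narrowing to 50 mm, then a straight neck 25 mm across from 50 to 90 mm; about 0.12 kg. Origin: centre of its foot; z along its axis (up when it stands). Starts standing on the ware board; absent (None) in some starts
- nozzle_top (a point): centre of the top face of the red nozzle cap (34 mm across, 20 mm tall) on the blue spray can clamped to the bench beyond the saggar; the can is 57 mm in diameter, the cap's top is 170 mm above the bench at rest
- nozzle (a joint): downward travel of the spring-loaded nozzle cap: 0 at rest, 0.007 m fully pressed; takes about 2 N to start and 6 N to bottom out
- tall_bottle: bystander: tall pale bisque bottle with a loop handle, 170 mm tall, 82 mm across. Origin: centre of its foot. To be left alone
- brush: bystander: hand brush lying on the bench. To be left alone
- scrap_bowl: bystander: blue bowl 110 mm across, 50 mm tall. Origin: centre of its foot. To be left alone

How it is judged:
By the outcome, as a careful person would: the job done as asked, in the order asked, and still so for the second after the job is handed in, with the robot touching nothing.
Of vase0, vase1, vase2, vase3, vase4 only 3 to 4 are there at a start; the rules pass over those that are not, and their reading is None.
At some moment in a run one of cover may be knocked a few centimetres aside while the robot is not near it.
It also fails if it takes over 200 s, if anything falls off the work surface, if the arm or the gripper's body presses on something with over 40 N, if the wrist force passes 120 N, or if a joint passes its speed limit or range.

## Working session

There is one attempt and no reset: what is moved stays moved. The work goes in short steps, each a Python script; the robot and the scene stay as the last script left them, time stands still between calls to the robot, and variables do not carry over. Pictures are saved under pics/ and viewed, at most 14 in all, crops included, and the job is handed in when it is done.

```bash
ls; mkdir -p pics; python3 - <<'E'
from bench import robot
import cv2,numpy as np
for n in("scene","side"):
    f=robot.grab_frame(n); cv2.imwrite(f"pics/{n}0.png",f["pixels"][:,:,::-1]); print(n,f["intrinsics"],np.round(f["cam_to_world"],3).tolist())
s=robot.state();print(s["clock"],s["orientation"],s["finger_gap"],robot.hold_point_z)
E
```

```text
pics
scene [[396.94279992   0.         278.25915871]
 [  0.         396.94279992 206.26184923]
 [  0.           0.           1.        ]] [[0.712, 0.578, -0.398, 1008.099], [0.702, -0.575, 0.42, -433.524], [0.014, -0.578, -0.816, 969.856], [0.0, 0.0, 0.0, 1.0]]
side [[444.74107856   0.         283.11132024]
 [  0.         444.74107856 205.55593679]
 [  0.           0.           1.        ]] [[0.762, -0.324, 0.561, -1.416], [-0.648, -0.412, 0.641, -630.987], [0.024, -0.852, -0.523, 662.231], [0.0, 0.0, 0.0, 1.0]]
0.1 [-3.02658497e-04  2.20077953e-01  9.75481904e-01 -8.10891759e-04] 0.9952304990421141 18.700000000000003
```

View pics/scene0.png

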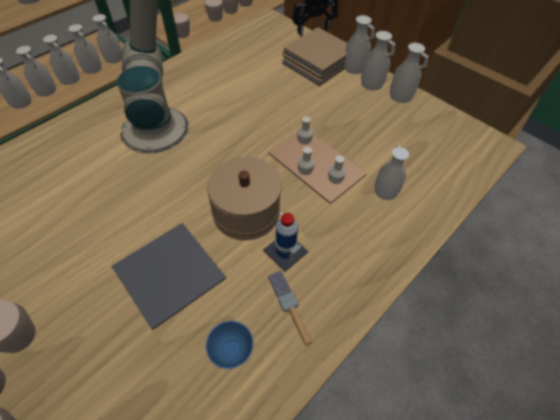

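View pics/side0.png

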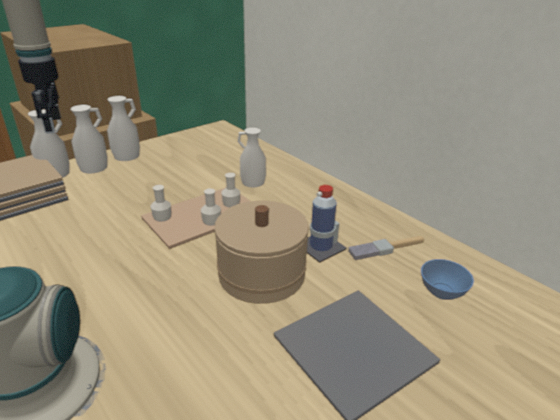

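The scene view shows the saggar with its knob at (244,174), the nozzle at (288,218), the batt centred near (168,272), and vase tops at (306,120), (307,150) and (339,158). In the side view the knob is at (262,209), the nozzle at (326,189), and the vase tops at (159,188), (210,192) and (231,176). There are three vases.

```bash
cat > h.py <<'E'
import numpy as np, cv2
from bench import robot
def cam(n):
    f=robot.grab_frame(n); return f["pixels"],f["intrinsics"],f["cam_to_world"]
def ray(uv,K,T,z):
    d=T[:3,:3]@np.linalg.inv(K)@np.array([uv[0],uv[1],1.]); return T[:3,3]+d*(z-T[2,3])/d[2]
def proj(P,K,T):
    P=np.atleast_2d(P); c=(P-T[:3,3])@T[:3,:3]; p=c@K.T; return p[:,:2]/p[:,2:]
def circ(c,r,z,n=60):
    a=np.linspace(0,2*np.pi,n); return np.c_[c[0]+r*np.cos(a),c[1]+r*np.sin(a),np.full(n,z)]
def down(yaw): # tool y (closing line) at angle yaw+90deg from world x, tool pointing down
    return [0,np.cos(yaw/2),np.sin(yaw/2),0]
E
python3 - <<'E'
from h import *
C={n:cam(n)[1:] for n in("scene","side")}
for nm,z,a,b in [("knob",174,(244,174),(262,209)),("noz",170,(288,217),(326,189)),("v?",102,(306,120),(231,176)),("v?",102,(306,120),(159,188)),("v",102,(307,150),(159,188)),("v",102,(307,150),(210,192)),("v",102,(339,158),(231,176))]:
    print(nm,ray(a,*C["scene"],z).round(0),ray(b,*C["side"],z).round(0))
for p in [(182,227),(224,275),(155,321),(114,268)]: print("batt",ray(p,*C["scene"],12).round(0))
for p in [(356,295),(436,349),(357,411),(275,347)]: print("batt side",ray(p,*C["side"],12).round(0))
for p in [(284,131),(365,171),(330,198),(269,159)]: print("board",ray(p,*C["scene"],12).round(0))
print("bottle",ray((400,153),*C["scene"],170).round(0),ray((252,131),*C["side"],170).round(0))
E
```

```text
knob [485. -13. 174.] [479. -16. 174.]
noz [657. -27. 170.] [649. -34. 170.]
v? [412. 315. 102.] [587. 257. 102.]
v? [412. 315. 102.] [407. 315. 102.]
v [501. 221. 102.] [407. 315. 102.]
v [501. 221. 102.] [497. 218. 102.]
v [589. 264. 102.] [587. 257. 102.]
batt [ 399. -185.   12.]
batt [ 596. -199.   12.]
batt [ 570. -399.   12.]
batt [ 375. -391.   12.]
batt side [ 583. -206.   12.]
batt side [ 590. -396.   12.]
batt side [ 382. -387.   12.]
batt side [ 362. -204.   12.]
board [334. 299.  12.]
board [639. 353.  12.]
board [630. 192.  12.]
board [389. 172.  12.]
bottle [728. 343. 170.] [723. 342. 170.]
```

```bash
python3 - <<'E'
from h import *
ims=[]
for i,p in enumerate([(470,270,380),(440,-14,420)]):
    robot.movep(p,down(np.pi)); px,K,T=cam("wrist"); np.savez(f"w{i}.npz",px=px,K=K,T=T); ims.append(px[:,:,::-1])
    print(robot.state()["q"],K.round(0).tolist(),T.round(2).tolist())
    cv2.imwrite(f"pics/w{i}.png",px[:,:,::-1])
m=cv2.resize(np.hstack(ims),(1120,420)) ; cv2.imwrite("pics/w01.png",cv2.resize(m,(800,300),interpolation=cv2.INTER_AREA))
E
```

```text
[ 3.94384264e-01  1.79751305e-01  1.27791043e+00  5.01625047e-04
  1.68511808e+00 -1.17741695e+00] [[366.0, 0.0, 278.0], [0.0, 366.0, 211.0], [0.0, 0.0, 1.0]] [[-0.0, 0.96, 0.29, 395.73], [1.0, 0.0, 0.0, 270.09], [0.0, 0.29, -0.96, 522.72], [0.0, 0.0, 0.0, 1.0]]
[-1.88184032e-01  1.59748850e-02  1.37054875e+00  7.32160845e-04
  1.75552873e+00 -1.76054333e+00] [[366.0, 0.0, 278.0], [0.0, 366.0, 211.0], [0.0, 0.0, 1.0]] [[-0.0, 0.96, 0.29, 366.34], [1.0, 0.0, 0.0, -13.71], [0.0, 0.29, -0.96, 562.91], [0.0, 0.0, 0.0, 1.0]]
```

View pics/w01.png

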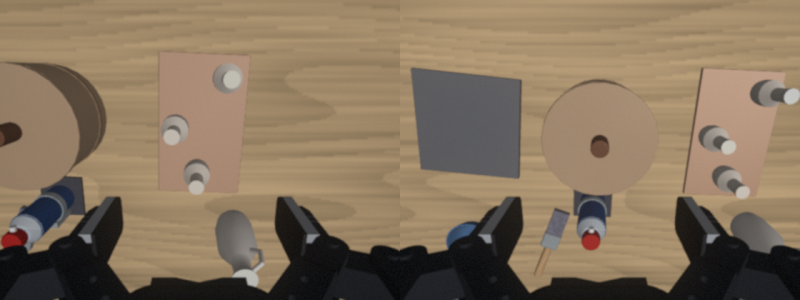

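The wrist views show the vase tops, in full-resolution pixels of w0, at about (325,111), (241,192) and (274,262). The knob top in w1 is at about (280,204) and the red cap at (267,337). I'll refine these by segmentation and check with an overlay.

```bash
python3 - <<'E'
from h import *
w0,w1=np.load("w0.npz"),np.load("w1.npz")
def blob(px,seed,r,f):
    u,v=seed; sub=px[v-r:v+r,u-r:u+r].astype(int); m=f(sub).astype(np.uint8)
    n,l,s,c=cv2.connectedComponentsWithStats(m); k=1+np.argmax(s[1:,4]); return c[k]+[u-r,v-r],s[k]
P={}
for i,s in enumerate([(325,111),(241,192),(274,262)]):
    c,st=blob(w0["px"],s,18,lambda a:a.min(2)>np.percentile(a.min(2),85)); 
    P[f"v{i}"]=ray(s,w0["K"],w0["T"],102); print(s,c.round(1),st,ray(c,w0["K"],w0["T"],102).round(1),P[f"v{i}"].round(1))
c,st=blob(w1["px"],(267,337),25,lambda a:(a[...,0]>120)&(a[...,1]<70)); print("red",c,st,ray(c,w1["K"],w1["T"],170).round(1))
c,st=blob(w1["px"],(280,204),25,lambda a:a.sum(2)<230); print("knob",c,st,ray(c,w1["K"],w1["T"],174).round(1))
o=[]
for w,items in((w0,[(P["v%d"%i],12.5,102) for i in range(3)]),(w1,[((484,-14),100,134),((484,-14),15,174),((653,-30),17,170)])):
    im=cv2.resize(w["px"][:,:,::-1],None,fx=2,fy=2)
    for c,r,z in items: cv2.polylines(im,[(proj(circ(c,r,z),w["K"],w["T"])*2).astype(int)],1,(0,255,0),1)
    o.append(im)
out=np.hstack([o[0][150:600,400:800],o[1][200:750,370:770][:450]]); cv2.imwrite("pics/ov.png",out); 
E
```

```text
(325, 111) [330.2 105.7] [18  8 10 11 30] [403.  327.7 102. ] [408.7 322.3 102. ]
(241, 192) [241.4 192. ] [  9   9  18  18 114] [501.4 226.9 102. ] [501.4 226.4 102. ]
(274, 262) [274.7 262.2] [ 10  11  18  16 170] [592.2 266.2 102. ] [591.9 265.3 102. ]
red [266.89135802 338.65185185] [ 13  17  25  21 405] [655.6 -27.  170. ]
knob [277.69902913 196.4368932 ] [ 13  10  24  22 206] [469.4 -13.6 174. ]
```

View pics/ov.png

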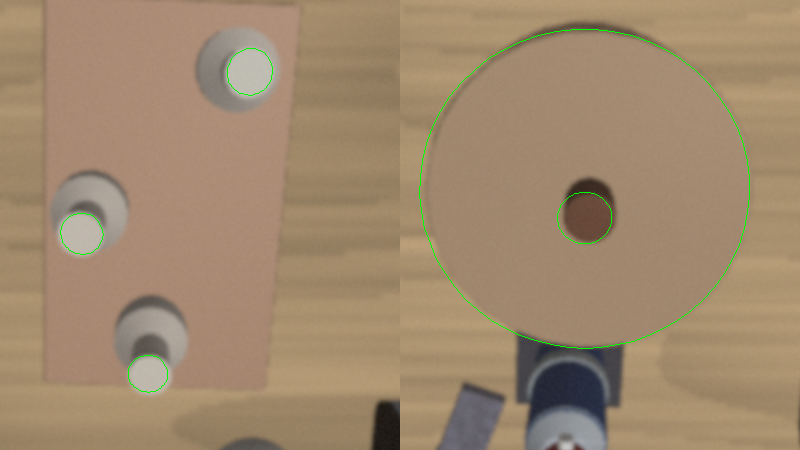

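The overlay matches all three vase tops. The cover centre needs a shift of about (-3,+2) mm, which gives (481.5,-12). I'll lift the cover now.

```bash
cat >> h.py <<'E'
def fz(): return robot.state()["contact_force"].round(1) if hasattr(robot.state()["contact_force"],'round') else np.round(robot.state()["contact_force"],1)
def lower(xy,z0,z1,step=1.0,thr=4,rate=15):
    """descend in steps until upward force rises by thr N"""
    b=fz()[2]; z=z0
    while z>z1:
        z=max(z-step,z1); robot.move_l([xy[0],xy[1],z],rate)
        if fz()[2]-b>thr: break
    return robot.state()["tcp_pos"],fz()-[0,0,b]
E
python3 - <<'E'
from h import *
x,y=481.5,-12
robot.set_gripper(.75,60)
robot.movep([x,y,220],down(np.pi)); robot.move_l([x,y,140],80)
robot.set_gripper(0,60); s=robot.state(); print(s["finger_gap"],s["gripper_force"],fz())
robot.move_l([x,y,215],60); print(fz(),robot.state()["finger_gap"])
robot.movep([483,-294,215],down(np.pi))
robot.move_l([483,-294,52],100)
print(lower((483,-294),52,38)); 
px,K,T=cam("scene"); cv2.imwrite("pics/lay.png",px[:,:,::-1]); print(robot.state()["clock"])
E
```

```text
0.3381189898842118 59.05367732048035 [-0.4  0.6  5.2]
[-0.3 -0.6 -6. ] 0.32973746864083064
(array([ 483.07553863, -294.0652285 ,   42.65900665]), array([-0.9,  0.9,  6.9]))
12.3417
```

View pics/lay.png

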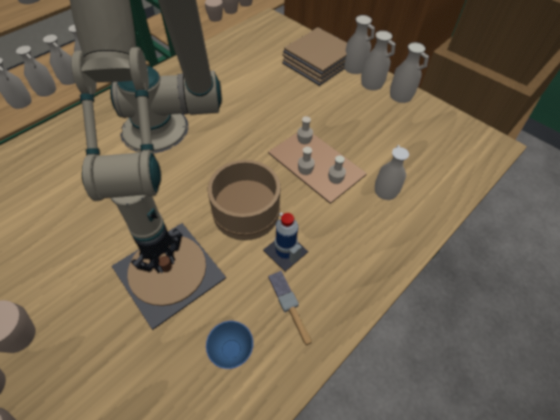

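The cover is flat and centred on the batt, at about (168,270). I'll release it, then measure the saggar mouth from above. The image will also show whether the saggar is empty.

```bash
python3 - <<'E'
from h import *
robot.set_gripper(.75); robot.move_l([483,-294,200],100)
robot.movep([440,-14,420],down(np.pi)); px,K,T=cam("wrist"); np.savez("w2.npz",px=px,K=K,T=T)
im=cv2.resize(px[:,:,::-1],None,fx=2,fy=2)
for c,r,z in [((481.5,-12),99,122),((481.5,-12),88,122),((655.6,-27),17,170),((483,-294),15,76)]: cv2.polylines(im,[(proj(circ(c,r,z),K,T)*2).astype(int)],1,(0,255,0),1)
cv2.imwrite("pics/sag.png",im[200:740,0:800])
E
```

```text
(no output)
```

View pics/sag.png

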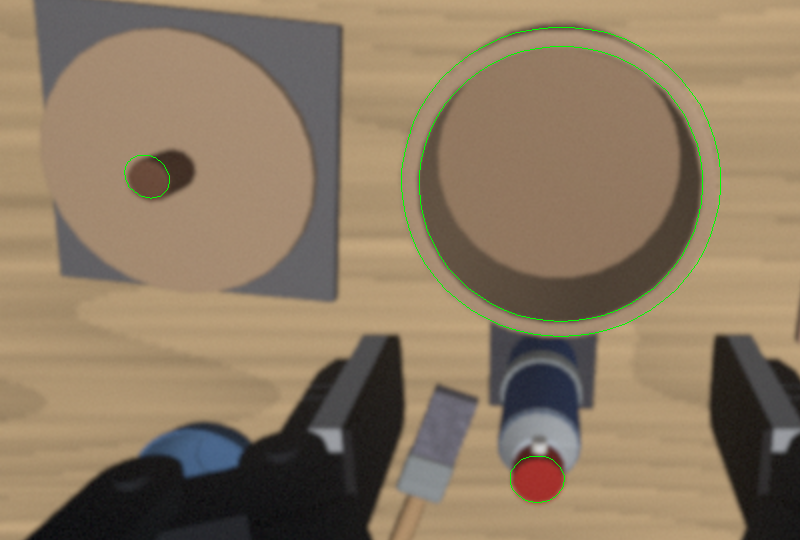

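The saggar is empty, and the mouth overlay matches centre (481.5,-12) to within about 1 mm. The nozzle at (655.6,-27) also matches. Now I'll move the vases, gripping tangentially so the fingers clear the wall.

```bash
cat > vases.py <<'E'
from h import *
C=np.array([481.5,-12]); 
V=[(408.7,322.3),(501.4,226.6),(592,265.7)]
for i,(v,deg,yaw) in enumerate(zip(V,(240,120,0),(60,120,180))):
    o=down(np.deg2rad(yaw)); a=np.deg2rad(deg); t=C+44*np.array([np.cos(a),np.sin(a)])
    robot.set_gripper(.7,25)
    robot.movep([*v,230],o); robot.move_l([*v,67],100)
    robot.set_gripper(0,25); s=robot.state(); print(i,s["finger_gap"],s["gripper_force"])
    if s["finger_gap"]<.15: print("missed"); break
    robot.move_l([*v,230],120)
    robot.movep([*t,230],o); robot.move_l([*t,76],80)
    print(lower(t,76,65.5,thr=2.5),robot.state()["finger_gap"])
    robot.set_gripper(.55); robot.move_l([*t,230],100)
robot.movep([440,-14,420],down(np.pi)); px,K,T=cam("wrist"); np.savez("w3.npz",px=px,K=K,T=T)
im=cv2.resize(px[:,:,::-1],None,fx=2,fy=2)
for c,r,z in [((481.5,-12),88,122),((655.6,-27),17,170),((483,-294),15,76)]: cv2.polylines(im,[(proj(circ(c,r,z),K,T)*2).astype(int)],1,(0,255,0),1)
cv2.imwrite("pics/sag2.png",im[200:740,0:800]); print(robot.state()["clock"])
E
python3 vases.py
```

```text
0 0.2805700437064766 25.96134513616562
(array([459.69853859, -50.16186398,  67.27853409]), array([-0.3,  0.6,  3.2])) 0.2825979061337123
1 0.2842817260040244 27.039150595664978
(array([459.5778993 ,  25.90171438,  66.98911945]), array([-2. , -0.5,  8.9])) 0.283662613337564
2 0.285231579970121 24.860467314720154
(array([525.70807033, -12.0174249 ,  67.31121313]), array([1.2, 0. , 3.3])) 0.28340367825769813
56.1667
```

View pics/sag2.png

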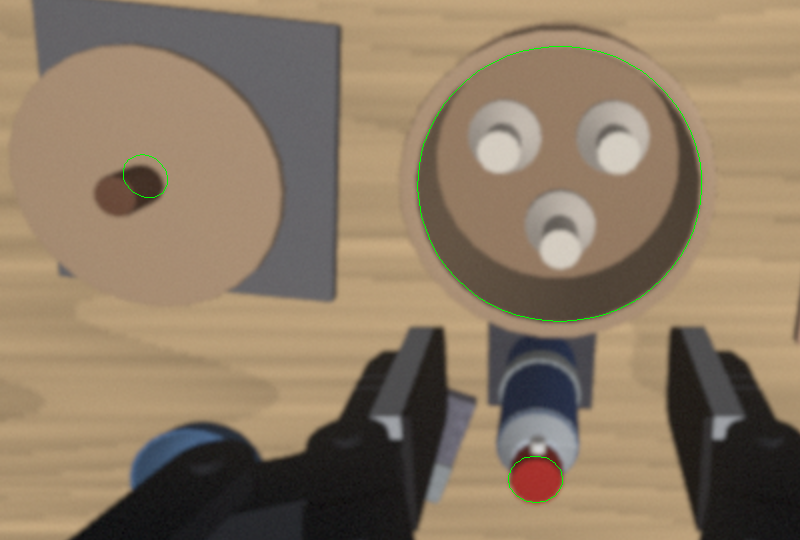

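All three vases are standing at (499,151), (619,152) and (561,249). The cover has been knocked aside: the knob top is now at about (117,195) in the crop. I'll take a closer look to re-measure it.

```bash
python3 - <<'E'
from h import *
w=np.load("w3.npz"); k=ray((58.5,197.5),w["K"],w["T"],76); print(k)
robot.movep([k[0]-40,k[1],300],down(np.pi)); px,K,T=cam("wrist")
im=cv2.resize(px[:,:,::-1],None,fx=1.42,fy=1.42)
for c,r,z in [(k,100,36),(k,15,76)]: cv2.polylines(im,[(proj(circ(c,r,z),K,T)*1.42).astype(int)],1,(0,255,0),1)
cv2.imwrite("pics/cov.png",im); np.savez("w4.npz",px=px,K=K,T=T,k=k)
E
```

```text
[ 496.02037151 -315.74620742   76.        ]
```

View pics/cov.png

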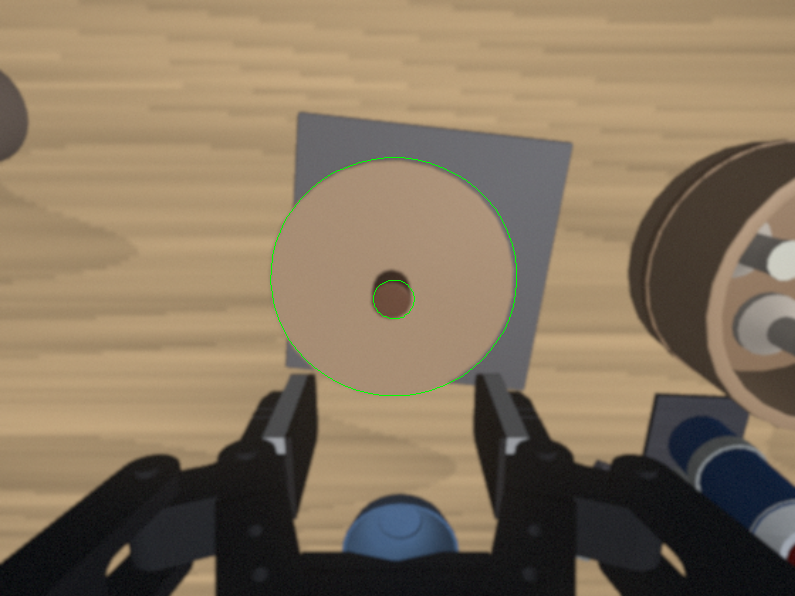

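The overlay matches: the cover is flat at (496,-315.7). I'll pick it up and seat it gently.

```bash
python3 - <<'E'
from h import *
k=(495.8,-315.6); c=(481.5,-12); o=down(np.pi)
robot.set_gripper(.7,60); robot.movep([*k,130],o); robot.move_l([*k,42.5],60)
robot.set_gripper(0,60); print(robot.state()["finger_gap"])
robot.move_l([*k,60],30); robot.move_l([*k,225],100); print(fz())
robot.movep([*c,225],o); robot.move_l([*c,160],60); print(fz())
p,f=lower(c,160,139.5,thr=3,rate=12); print(p,f,robot.state()["clock"])
px,K,T=cam("side"); cv2.imwrite("pics/seat.png",cv2.resize(px[120:330,160:440,::-1],None,fx=2.5,fy=2.5))
E
```

```text
0.3333356979198257
[ 0.4 -0.7 -6.2]
[-0.   0.2 -5. ]
[481.73757902 -11.99462157 141.23256592] [-2.8  1.2 10.9] 70.3917
```

View pics/seat.png

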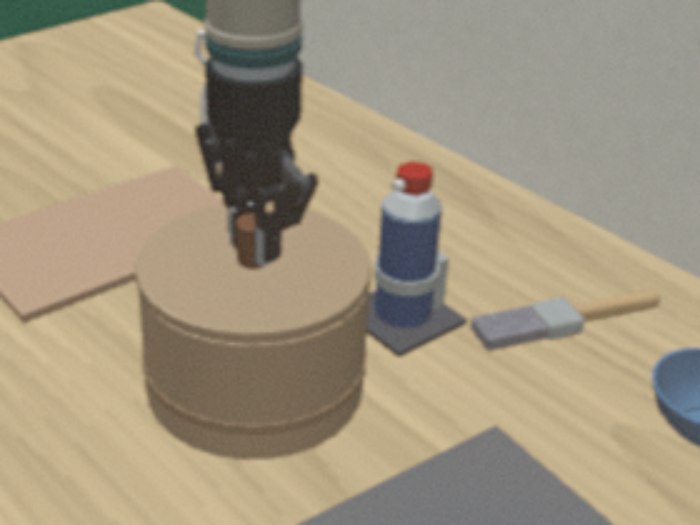

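The cover sits flush on the rim with a 10.9 N contact at the expected height. I'll release it and check level and centring from above.

```bash
python3 - <<'E'
from h import *
robot.set_gripper(.7); robot.move_l([481.5,-12,230],80)
robot.movep([440,-14,420],down(np.pi)); px,K,T=cam("wrist"); px2,K2,T2=cam("side")
im=cv2.resize(px[:,:,::-1],None,fx=2,fy=2); im2=cv2.resize(px2[:,:,::-1],None,fx=2,fy=2)
for c,r,z in [((481.5,-12),100,134),((481.5,-12),15,174),((655.6,-27),17,170)]:
    cv2.polylines(im,[(proj(circ(c,r,z),K,T)*2).astype(int)],1,(0,255,0),1)
cv2.imwrite("pics/fin.png",np.hstack([im[200:740,380:780],im2[300:840,380:780]])); print(robot.state()["clock"])
E
```

```text
73.025
```

View pics/fin.png

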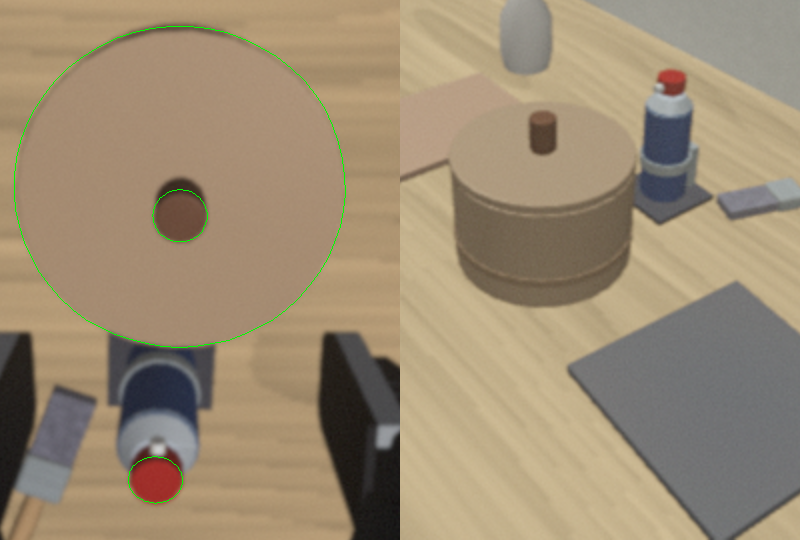

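The cover is level and concentric with the rim, and the nozzle overlay matches. Now the press, with the fingers shut.

```bash
python3 - <<'E'
from h import *
n=(656,-27)
robot.set_gripper(0,40); robot.movep([*n,240],down(np.pi)); robot.move_l([*n,176],60); robot.pause(.3)
b=fz()[2]; z=173
while z>158:
    robot.move_l([*n,z],10); robot.pause(.1); f=fz()[2]-b; print(z,robot.state()["tcp_pos"][2].round(1),f.round(1))
    if f>11: break
    z-=1
robot.pause(.4); robot.move_l([*n,176],20); robot.pause(.3); robot.move_l([*n,260],80)
robot.movep([440,-14,420],down(np.pi)); px,K,T=cam("wrist"); px2,K2,T2=cam("scene")
im=cv2.resize(px[:,:,::-1],None,fx=2,fy=2); im2=cv2.resize(px2[:,:,::-1],None,fx=2,fy=2)
for c,r,z in [((481.5,-12),100,134),((481.5,-12),15,174),((655.6,-27),17,170)]:
    cv2.polylines(im,[(proj(circ(c,r,z),K,T)*2).astype(int)],1,(0,255,0),1)
cv2.imwrite("pics/end.png",np.hstack([im[200:740,380:780],im2[200:740,380:780]])); print(robot.state()["clock"])
E
```

```text
173 173.0 0.3
172 172.0 -0.1
171 171.0 -0.4
170 170.1 0.3
169 169.2 1.5
168 168.1 3.4
167 167.1 4.3
166 166.1 4.7
165 165.1 5.1
164 164.2 4.8
163 163.3 5.7
162 163.0 9.0
161 163.0 11.8
84.925
```

View pics/end.png

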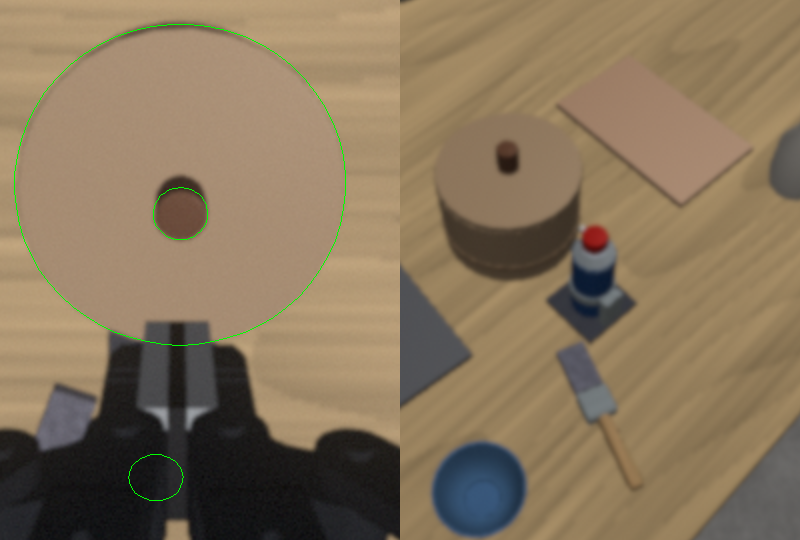

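The nozzle bottomed out at z = 163 mm (full 7 mm of travel) and was released. The cover is still seated at the rim, the ware board is empty, and the brush, bowl and bottle look undisturbed.

```bash
python3 -c "
from bench import robot
print(robot.hand_in())"
```

```text
the job is handed in; nothing more can be done
None
```

The job is handed in: all three vases stand upright in the saggar, the cover (re-gripped after being knocked aside on the batt) sits level on the rim, and only then was the nozzle pressed its full 7 mm and released, by about 85 s on the clock.

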